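# Top up the plug tote and hold it tilted at the gauge port

### The job

Pick up the aluminium sorting tray, tip its three chrome plugs into the blue tote that still holds one, and set the empty tray back down flat on the shelf. Then lift the tote clear of the shelf by its grip and hold it for the fitter beside the gauge port, tilted towards one corner so that all four plugs slide together into that low corner, with that corner within a hand's breadth of the brass socket. Finish while still holding the tote there, still and tilted, resting on nothing; leave the elbow, the ferrule and the plug holder where they are.

Things in the scene. Friction and masses are not known exactly. Their poses are not given: they have to be found in the camera images.
- tray: aluminium sorting tray, 150 mm long (x), 84 wide (y), 160 g: floor, side and back walls 3 mm thick, walls 22 mm high, +x end open for pouring. Black upright grip at the back end, pinched from above along the tray's x: 10 mm thick (x -75 to -65 mm), 46 wide, top 52 mm above the underside. Origin: centre of the underside, z up. Three plugs stand on it, none within 45 mm of the grip
- tray_lip (a point): middle of the open pouring edge of the tray, on its floor: 75 mm along the tray's x from its origin and 3 mm up; axes as the tray's
- tote: blue open tote, 150 mm long (x), 140 wide (y), 58 high, walls and floor 4 mm, thin rim lip 4 mm outward, about 220 g empty. Upright blue grip with black top edge at the back (-x) end, pinched from above along the tote's x: 12 mm thick (x -75 to -63 mm), 50 wide, top 94 mm above the underside. Origin: centre of the underside, z up. Tilted diagonally, 35 degrees runs plugs along a wall to a corner
- tote_fl (a point): inner floor corner of the tote at its +x, +y end: (71, 66, 4) mm from the tote's origin
- tote_fr (a point): inner floor corner of the tote at its +x, -y end: (71, -66, 4) mm
- tote_bl (a point): inner floor corner of the tote at its -x (grip), +y end: (-71, 66, 4) mm
- tote_br (a point): inner floor corner of the tote at its -x (grip), -y end: (-71, -66, 4) mm
- plug1: chrome bayonet probe plug, 36 g: hexagonal body 20 mm across flats, 15 mm long, with a 12 mm stub 10 mm long on one end. Origin: middle of the hexagonal body, z along the stub. Slips on tray or tote at a slope of about 11 to 17 degrees. Starts standing on the tray, stub up
- plug2: chrome bayonet probe plug, 36 g: hexagonal body 20 mm across flats, 15 mm long, with a 12 mm stub 10 mm long on one end. Origin: middle of the hexagonal body, z along the stub. Slips on tray or tote at a slope of about 11 to 17 degrees. Starts standing on the tray, stub up
- plug3: chrome bayonet probe plug, 36 g: hexagonal body 20 mm across flats, 15 mm long, with a 12 mm stub 10 mm long on one end. Origin: middle of the hexagonal body, z along the stub. Slips on tray or tote at a slope of about 11 to 17 degrees. Starts standing on the tray, stub up
- plug4: chrome bayonet probe plug, 36 g: hexagonal body 20 mm across flats, 15 mm long, with a 12 mm stub 10 mm long on one end. Origin: middle of the hexagonal body, z along the stub. Slips on tray or tote at a slope of about 11 to 17 degrees. Starts standing in the tote, stub up
- port: gauge port, fixed to the shelf: steel foot plate 90 x 90 x 8 mm, aluminium block 56 x 56 mm up to 60 mm high, brass socket on top, and screwed into its back (+x) face a round dial gauge 52 mm across, out to 65 mm from the origin. Origin on the shelf under the socket
- socket (a point): centre of the mouth of the brass bayonet socket (30 mm across), which points up, 90 mm above the shelf
- holder: grey ABS tap plug holder, a block 60 x 110 x 34 mm with three holes and two chrome plugs sitting in it (50 mm high with them). Origin at the centre of the underside. To be left alone
- elbow: cast aluminium pipe elbow, about 80 x 48 mm and 74 mm high, 300 g. Origin under its upright flange. To be left alone
- ferrule: copper ferrule, a ring 32 mm across and 14 mm high. Origin at the centre of the underside. To be left alone

How it is judged:
By the outcome, as a careful person would: the job done as asked, in the order asked, and still so for the second after the job is handed in, while the arm keeps its last pose, push and grip.
It also fails if it takes over 67 s, if anything falls off the work surface, if the arm or the gripper's body presses on something with over 40 N, if the wrist force passes 120 N, or if a joint passes its speed limit or range.

### The arm

A 6-joint arm with a two-finger parallel gripper is mounted at the origin on the work surface. World frame = base frame: x ahead of the robot, y to its left, z up, the work surface at z = 0. Lengths are in mm, angles in rad, forces in N, time in s.
With the tool pointing down it reaches from about 325 to 900 mm from the base axis. Payload 6.1 kg.
Tool frame: the origin (TCP) lies at the very end of the fingers, on their centre line; the grasp point (between the pads) lies 19 mm behind it; z points along the fingers, y is the line along which they close (so a half turn about z gives the same grasp; the last joint's range is limited). The gripper opens to 87 mm and grips with 3 to 60 N. Pads are 19 mm wide; open, the fingers measure 117 mm over their backs; the gripper's body (75 mm by 190 mm) begins 51 mm behind the grasp point.
Start: joints at [1.067, 0.22, 1.526, -0, 1.395, -0.126], TCP at [230.546, 580.917, 222.538] pointing down, gripper open.
Joint ranges: [-2.98, 2.98], [-0.91, 2.08], [0.09, 2.57], [-1.24, 4.39], [0.2, 2.65], [-2.68, 2.68]. Speed limits (rad/s): [2.57, 2.57, 3.01, 3.14, 3.14, 3.14].

### API

Orientations are given as a 3x3 rotation matrix whose columns are the frame's x, y, z axes.
In Python, from bench import r gives the robot as it stands.
- The arm moves only by the tool nudge_tcp, called after "Call:" in YAML: its name, and indented under it one key for each argument. Schema: {"type":"object","properties":{"ticks":{"type":"array","items":{"type":"object","properties":{"turn_vec":{"type":"array","items":{"type":"number"},"minItems":3,"maxItems":3},"trans":{"type":"array","items":{"type":"number"},"minItems":3,"maxItems":3},"aperture":{"type":"number"}},"additionalProperties":false,"required":["aperture"]},"minItems":1,"maxItems":12},"only":{"type":"string"},"quiet":{"type":"boolean"},"lines":{"type":"string"}},"required":["ticks"],"additionalProperties":false}. ticks is a list of rows, 1 to 12 of them, each an object with the fields turn_vec (a list: a rotation vector rx, ry, rz in rad), trans (a list: dx, dy, dz in mm), aperture (the opening from 0.0 (shut) to 1.0 (fully open)); a field left out counts as zero (the opening has to be given); each row is the pose to reach, as a shift and turn from the pose commanded when the call began, along the tool's axes at that moment; what a row does not reach only later rows make up. A row lasts 1/10 s, in which the tool goes at most 50 mm and 0.15 rad, less where a joint would pass 70% of its speed; a pose out of reach is approached as far as the arm can. The fingers move at their own pace and stop on an object; the grip force is fixed at half the most. Time passes only in rows, so rows that do not move let the fingers close. The tool returns the time, the measured TCP pose, the force, the opening and the grip force at its end. only (a regular expression) keeps the lines of the reply that match it, lines (a string "A,B") keeps lines A to B, and quiet returns only ok. Input that does not fit is refused with a message, and nothing moves.
- r.sense(): the state, without advancing time (a new reading comes with each control period).
- r.capture(name): name is "scene" or "top" or "wrist"; returns the picture (400x640x3 uint8, red, green, blue); there is no depth.
- r.camera_info(name): a dict with "vertical_fov" (degrees; the focal length in pixels is half the picture's height over the tangent of half this angle, whatever the lens; pixels are square), "cx", "cy" (the principal point, pixels), "dist_coeffs" ([k1, k2, p1, p2, k3] as OpenCV has them; the pictures are not rectified), "position" and "orientation" of the camera in the world; the wrist camera has in their place "tool_from_camera" (4x4, takes a point from camera to tool coordinates, whose origin is the TCP and whose axes are the flange's). Camera axes: x right, y up, looking along -z (the intrinsics and any distortion apply to the point x, -y, -z); pixel columns grow to the right and rows downward; lengths in mm; the calibration is good to about 2 mm. A picture is of the moment at which its call begins: read the wrist's pose just before it. camera_info takes no time and is no camera call.
- r.finish_job(): hands the job in; it is judged then, once.
The state is a dict: "time_s": time; "qpos": joint angles; "joint_vel": joint speeds; "joint_torque": joint torques, N m; "tool_pos": TCP position; "eef_rot": TCP orientation; "ft_force": force on the tool from outside, world axes, zero at the start; "wrist_torque": the same for the moment, N m; "width": opening from 0.0 (shut) to 1.0 (fully open); "finger_force": force on a finger pad.
Only numpy, scipy, OpenCV 4.12 (cv2) and the standard library are available. Lean on these libraries where they do the work, as an engineer would, in place of code of your own. Each camera call takes 0.05 s, during which the arm holds its last target. There are 200 camera calls.

## Working session

There is one attempt and no reset: what is moved stays moved. The work goes in short steps, Python scripts to look and compute and a tool call to move; the robot and the scene stay as the last step left them, time stands still between calls to the robot, and variables do not carry over. Pictures are saved under pics/ and viewed, at most 10 in all, crops included, and the job is handed in when it is done.

```bash
ls; mkdir -p pics; python3 - <<'E'
from bench import r
import cv2,json
for n in("scene","top"):
    im=r.capture(n); cv2.imwrite(f"pics/{n}0.png",im[:,:,::-1]); c=r.camera_info(n);print(n,c)
print(r.camera_info("wrist")); print(r.sense())
E
```

```text
bench.py
pics
scene {'vertical_fov': 44.227426233969766, 'cx': 327.44136264573694, 'cy': 195.46470876384424, 'dist_coeffs': array([-0.05590543,  0.        ,  0.        ,  0.        ,  0.        ]), 'position': array([1042.89335222, -601.46597459,  727.0813277 ]), 'orientation': array([[ 0.79686518, -0.38523572,  0.46540233],
       [ 0.60396035,  0.52761035, -0.59737694],
       [-0.01542015,  0.75711344,  0.65310142]])}
top {'vertical_fov': 45.36962056151613, 'cx': 309.5421360097469, 'cy': 199.1809387289075, 'dist_coeffs': array([0.022711, 0.      , 0.      , 0.      , 0.      ]), 'position': array([5.22617735e+02, 1.07333470e+00, 1.34164612e+03]), 'orientation': array([[ 0.02581384,  0.99778085, -0.06137605],
       [-0.99958596,  0.02654368,  0.01110568],
       [ 0.01271018,  0.06106395,  0.99805293]])}
{'vertical_fov': 63.47709447871547, 'cx': 315.62370130631, 'cy': 196.93299864991963, 'dist_coeffs': array([0.01713476, 0.        , 0.        , 0.        , 0.        ]), 'tool_from_camera': array([[ 1.52991424e-03,  9.53269701e-01,  3.02116760e-01,
         8.38340611e+01]
[... 371 characters left out ...]
72288e+00, -1.26108254e-01]), 'joint_vel': array([-0.00027037, -0.00216278, -0.00253697,  0.00132573, -0.00138844,
        0.00017754]), 'joint_torque': array([ 7.36720722e-04, -4.95933723e+01, -3.88523662e+01,  7.01758638e-02,
        5.13802492e-02, -6.55845179e-05]), 'tool_pos': array([230.26918782, 580.39989496, 221.50605504]), 'eef_rot': array([[-9.29480749e-01,  3.68869567e-01, -8.83071488e-04],
       [ 3.68870557e-01,  9.29479362e-01, -1.62094780e-03],
       [ 2.22878408e-04, -1.83237885e-03, -9.99998296e-01]]), 'ft_force': array([ 0.5223206 ,  0.43591636, -0.74279289]), 'wrist_torque': array([ 0.04449146,  0.03176925, -0.03863315]), 'finger_force': 0.0, 'width': 0.9997984690105242}
```

View pics/scene0.png

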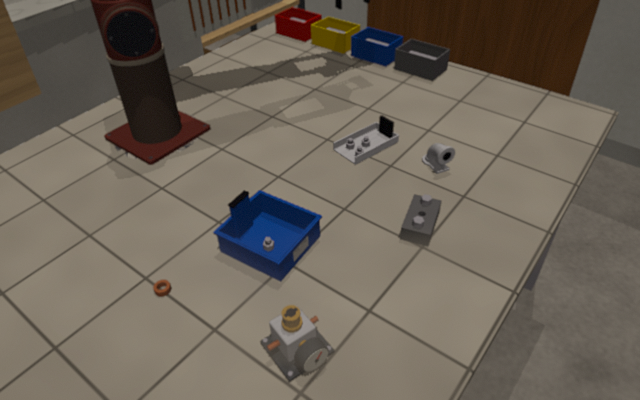

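View pics/top0.png

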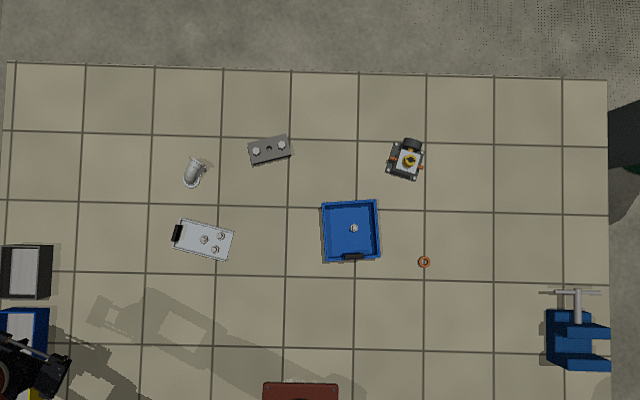

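The scene shows the tray with its black grip at top-view px (177,233), open end to the right. The tote is at (350,230) with its grip at (352,257) facing the robot. The port is at (408,160), elbow (195,170), holder (270,150) and ferrule (424,262).

```bash
cat > h.py <<'E'
import numpy as np,cv2
from bench import r
def cam(n,s=None):
    c=r.camera_info(n);f=200/np.tan(np.radians(c['vertical_fov']/2))
    K=np.array([[f,0,c['cx']],[0,f,c['cy']],[0,0,1]]);d=np.array(c['dist_coeffs'])
    if n=='wrist':
        s=s or r.sense();T=c['tool_from_camera'];R=s['eef_rot']@T[:3,:3];p=s['tool_pos']+s['eef_rot']@T[:3,3]
    else: R,p=c['orientation'],c['position']
    return K,d,R,p
def ray(C,px):
    K,d,R,p=C;u=cv2.undistortPoints(np.array(px,float).reshape(-1,1,2),K,d).reshape(-1,2)
    v=np.c_[u[:,0],-u[:,1],-np.ones(len(u))]@R.T
    return p,v/np.linalg.norm(v,axis=1)[:,None]
def onz(C,px,z):
    p,v=ray(C,px);return p+v*((z-p[2])/v[:,2])[:,None]
def tri(C1,a,C2,b):
    A=np.zeros((3,3));B=np.zeros(3);L=[]
    for C,x in((C1,a),(C2,b)):
        p,v=ray(C,x);M=np.eye(3)-np.outer(v[0],v[0]);A+=M;B+=M@p;L.append((p,M))
    X=np.linalg.solve(A,B);return X,[np.linalg.norm(M@(X-p)) for p,M in L]
def blobs(m,mn=8):
    n,l,st,ce=cv2.connectedComponentsWithStats(m.astype(np.uint8))
    return [(st[i,4],ce[i],cv2.minAreaRect(np.argwhere(l==i)[:,::-1].astype(np.float32))) for i in range(1,n) if st[i,4]>=mn]
E
python3 - <<'E'
from h import *
T=cam('top');S=cam('scene')
t=cv2.imread('pics/top0.png');s=cv2.imread('pics/scene0.png')
def crop(im,x0,y0,x1,y1,k): return cv2.resize(im[y0:y1,x0:x1],None,fx=k,fy=k,interpolation=cv2.INTER_NEAREST)
# mosaic of crops
a=crop(t,160,130,300,270,4)[:280*2]  # tray etc
b=crop(t,310,130,450,270,4)
cv2.imwrite('pics/m1.png',cv2.resize(crop(t,160,130,440,270,1),(800,400),interpolation=cv2.INTER_CUBIC))
cv2.imwrite('pics/m2.png',cv2.resize(s[110:390,200:460],(520,560),interpolation=cv2.INTER_CUBIC))
for n,im in(('top',t),('scene',s)):
    hsv=cv2.cvtColor(im,cv2.COLOR_BGR2HSV)
    m=(hsv[:,:,0]>100)&(hsv[:,:,0]<130)&(hsv[:,:,1]>120)
    k=(hsv[:,:,2]<45)
    for nm,mm in(('blue',m),('dark',k)):
        for A,c,rc in blobs(mm,20): print(n,nm,A,c.round(1),cv2.boxPoints(rc).round(0).tolist())
E
```

```text
top blue 3060 [350.1 229.1] [[321.0, 202.0], [376.0, 199.0], [380.0, 257.0], [325.0, 261.0]]
top blue 930 [ 31.4 324.4] [[-1.0, 351.0], [0.0, 307.0], [49.0, 308.0], [48.0, 352.0]]
top blue 2996 [574.2 341.3] [[546.0, 310.0], [610.0, 310.0], [610.0, 371.0], [546.0, 371.0]]
top blue 40 [ 38. 356.] [[31.0, 355.0], [32.0, 352.0], [45.0, 358.0], [44.0, 360.0]]
top dark 2059 [624.3 137.6] [[608.0, 100.0], [639.0, 100.0], [639.0, 174.0], [608.0, 174.0]]
top dark 93 [408.6 146.3] [[398.0, 149.0], [400.0, 137.0], [422.0, 140.0], [420.0, 153.0]]
top dark 48 [273.2 159.2] [[253.0, 162.0], [290.0, 155.0], [290.0, 157.0], [253.0, 164.0]]
top dark 20 [410.4 159.2] [[407.0, 158.0], [413.0, 156.0], [414.0, 160.0], [408.0, 162.0]]
top dark 24 [391.2 162.1] [[386.0, 165.0], [388.0, 159.0], [394.0, 161.0], [392.0, 167.0]]
top dark 67 [399.2 174.2] [[389.0, 173.0], [391.0, 169.0], [410.0, 176.0], [408.0, 180.0]]
top dark 81 [373.7 226.9] [[371.0, 203.0], [373.0, 203.0], [377.0, 253.0], [375.0, 253.0]]
top dark 118 [176.4 232.7] [[171.0, 240.0], [175.0, 223.0], [182.0, 225.0], [177.0, 242.0]]
top dark 73
[... 1090 characters left out ...]
, 26.0], [255.0, 25.0], [256.0, 29.0], [251.0, 30.0]]
scene dark 371 [422.9  47.9] [[400.0, 50.0], [402.0, 38.0], [446.0, 46.0], [444.0, 57.0]]
scene dark 969 [420.4  64.5] [[395.0, 78.0], [395.0, 50.0], [449.0, 51.0], [448.0, 79.0]]
scene dark 4105 [148.3 100.1] [[110.0, 64.0], [163.0, 51.0], [184.0, 135.0], [131.0, 149.0]]
scene dark 217 [385.7 126.6] [[379.0, 116.0], [392.0, 116.0], [392.0, 137.0], [379.0, 137.0]]
scene dark 97 [179.8 145.5] [[150.0, 163.0], [209.0, 127.0], [209.0, 129.0], [151.0, 164.0]]
scene dark 42 [446.5 155.8] [[442.0, 157.0], [448.0, 151.0], [452.0, 154.0], [446.0, 160.0]]
scene dark 127 [238.2 199.5] [[228.0, 205.0], [245.0, 190.0], [249.0, 194.0], [232.0, 209.0]]
```

View pics/m1.png

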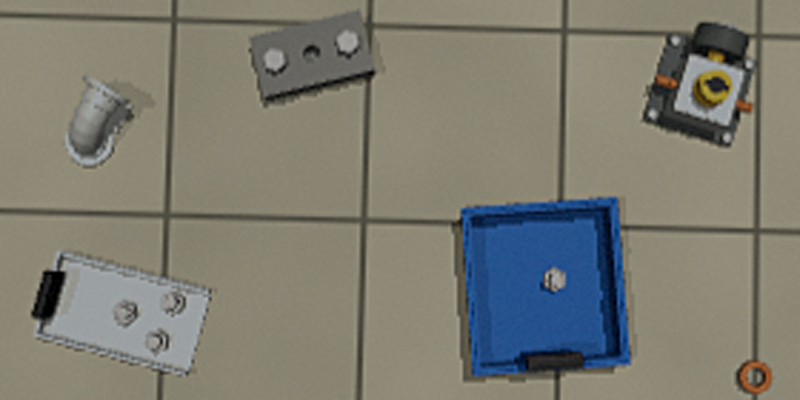

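View pics/m2.png

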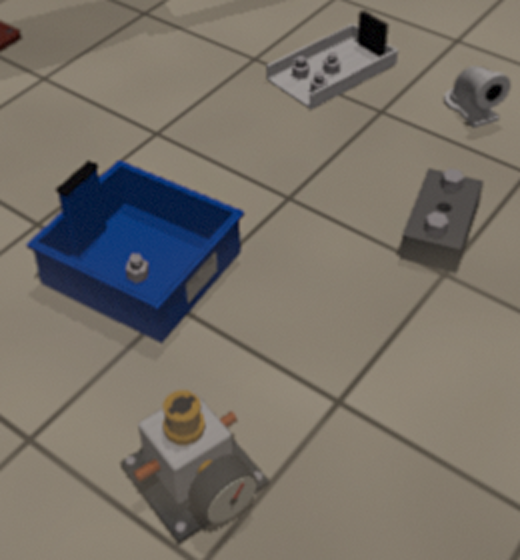

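The crops show tray corners at m1 px (60,253), (212,290), (188,374) and (38,333). Tote rim corners are (460,209), (616,198), (632,362) and (472,376). The socket is at m1 (713,88) and m2 (182,402).

```bash
python3 - <<'E'
from h import *
np.set_printoptions(precision=1,suppress=True)
T=cam('top');S=cam('scene')
a=lambda x,y:[160+x/2.857,130+y/2.857]
b=lambda x,y:[200+x/2,110+y/2]
print('tray front',onz(T,[a(212,290),a(188,374)],12)); print('tray back',onz(T,[a(60,253),a(38,333)],22))
print('tote rim',onz(T,[a(460,209),a(616,198),a(632,362),a(472,376)],58))
print('tote rim scene',onz(S,[b(30,243),b(120,163),b(243,213),b(163,325)],58))
print('socket',tri(T,a(713,86),S,b(182,402)),onz(T,[a(713,86)],90))
print('traygrip',tri(T,[175,232],S,b(373.5,21)),onz(T,[[175,232]],52))
print('totegrip',tri(T,a(554,364),S,b(78,179)),onz(T,[a(554,364)],94))
print('plugs',onz(T,[a(124,312),a(173,302),a(157,341)],20),onz(T,[a(554,280)],22))
print('holder',onz(T,[a(250,38),a(360,12),a(376,70),a(265,103)],34))
print('elbow',onz(T,[a(95,120)],40), 'gauge',onz(T,[a(720,40)],40))
print('ferrule',onz(T,[a(754,377)],10))
print('port foot',onz(T,[a(645,120),a(733,144)],8))
E
```

```text
tray front [[509.3 192.3  12. ]
 [428.  212.4  12. ]]
tray back [[541.2 337.5  22. ]
 [464.3 355.1  22. ]]
tote rim [[ 591.7  -44.3   58. ]
 [ 606.  -191.    58. ]
 [ 452.7 -208.6   58. ]
 [ 435.9  -59.3   58. ]]
tote rim scene [[ 454.9 -202.8   58. ]
 [ 443.4  -63.2   58. ]
 [ 595.2  -47.3   58. ]
 [ 626.4 -203.5   58. ]]
socket (array([ 710.1, -273.5,   90.8]), [np.float64(0.4202789842970473), np.float64(0.4202789842971392)]) [[ 709.9 -274.    90. ]]
traygrip (array([503.9, 345.1,  47.3]), [np.float64(0.536965856309989), np.float64(0.5369658563099404)]) [[504.4 344.2  52. ]]
totegrip (array([ 452. , -131.2,   88.1]), [np.float64(1.7632145177973928), np.float64(1.763214517797339)]) [[ 451.1 -131.8   94. ]]
plugs [[486.2 274.5  20. ]
 [497.  228.1  20. ]
 [459.3 241.9  20. ]] [[ 527.5 -137.9   22. ]]
holder [[752.5 161.2  34. ]
 [780.8  56.1  34. ]
 [724.9  39.   34. ]
 [690.  144.7  34. ]]
elbow [[668.4 305.1  40. ]] gauge [[ 762.1 -291.1   40. ]]
ferrule [[ 438.8 -335.    10. ]]
port foot [[ 686.7 -225.6    8. ]
 [ 665.4 -312.4    8. ]]
```

```bash
cat >> h.py <<'E'
from scipy.spatial.transform import Rotation as Ro
def down(yaw,tilt=None):
    "tool z down, tool y at world angle yaw (deg)"
    c,s=np.cos(np.radians(yaw)),np.sin(np.radians(yaw));y=np.array([c,s,0]);z=np.array([0,0,-1.]);return np.c_[np.cross(y,z),y,z]
def go(p,R,s=None):
    s=s or r.sense();E=s['eef_rot'];rv=Ro.from_matrix(E.T@R).as_rotvec();d=E.T@(np.array(p)-s['tool_pos'])
    print('rv',rv.round(3),'d',d.round(1),'|rv|',np.linalg.norm(rv).round(2),'|d|',np.linalg.norm(d).round())
E
python3 -c "
from h import *
go([503,344,190],down(76.6))"
```

Call:
nudge_tcp:
  ticks:
    - {"turn_vec": [0, 0, -0.14], "trans": [-45, -16, 4], "aperture": 0.45}
    - {"turn_vec": [0, 0, -0.14], "trans": [-90, -32, 8], "aperture": 0.45}
    - {"turn_vec": [0, 0, -0.14], "trans": [-135, -48, 12], "aperture": 0.45}
    - {"turn_vec": [0, 0, -0.14], "trans": [-180, -64, 16], "aperture": 0.45}
    - {"turn_vec": [0, 0, -0.144], "trans": [-225, -80, 20], "aperture": 0.45}
    - {"turn_vec": [0, 0, -0.144], "trans": [-270, -95, 24], "aperture": 0.45}
    - {"turn_vec": [0, 0, -0.144], "trans": [-310, -108, 28], "aperture": 0.45}
    - {"turn_vec": [0, 0, -0.144], "trans": [-341, -119, 32], "aperture": 0.45}
    - {"turn_vec": [0, 0, -0.144], "trans": [-341, -119, 32], "aperture": 0.45}
    - {"turn_vec": [0, 0, -0.144], "trans": [-341, -119, 32], "aperture": 0.45}

```text
time_s: 1.1
tool_pos: [503.6, 343.8, 189.8]
eef_rot: [[-0.972, 0.234, -0.002], [0.234, 0.972, -0.0], [0.001, -0.001, -1.0]]
ft_force: [-0.2, -0.5, -0.7]
width: 0.453
finger_force: 0.0
```

```bash
python3 - <<'E'
from h import *
s=r.sense();im=r.capture('wrist')[:,:,::-1];cv2.imwrite('pics/w1.png',im)
np.save('w1.npy',np.c_[s['eef_rot'],s['tool_pos']])
E
```

```text
(no output)
```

View pics/w1.png

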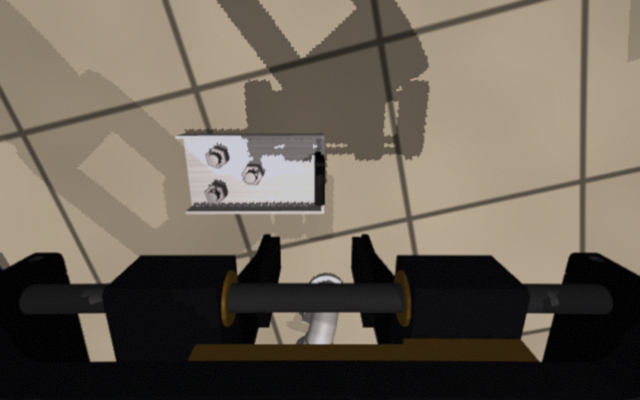

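The wrist view shows the tray's grip as a dark bar at about cols 315-326, rows 152-207, with the tray nearly aligned to the image axes.

```bash
python3 - <<'E'
from h import *
np.set_printoptions(precision=2,suppress=True)
im=cv2.imread('pics/w1.png').astype(int);P=np.load('w1.npy');s=dict(eef_rot=P[:,:3],tool_pos=P[:,3])
W=cam('wrist',s)
g=im.max(2)<40; g[:,:305]=0;g[:,335:]=0;g[:145]=0;g[220:]=0
for A,c,rc in blobs(g,20): print(A,c,cv2.boxPoints(rc)); c0=rc[0]
print('grip z52',onz(W,[c0],52), 'tri',tri(W,c0,cam('top'),[175,232]))
w=im.min(2)>150
for rr in(150,160,170,180,190,200): print(rr,np.flatnonzero(w[rr,180:330])[[0,-1]]+180)
# side walls outer edges: colour change per column
for c in(200,240,300): print(c,np.abs(np.diff(im[:,c].sum(1)))[120:225].argsort()[-4:]+120)
x=onz(W,[[186,212],[322,212],[180,135],[322,134]],22);print(x);d=x[0]-x[1];print(np.degrees(np.arctan2(d[1],d[0])));d=x[2]-x[3];print(np.degrees(np.arctan2(d[1],d[0])))
E
```

```text
440 [319.6  178.42] [[315. 152.]
 [324. 152.]
 [324. 205.]
 [315. 205.]]
grip z52 [[497.59 349.78  52.  ]] tri (array([503.52, 349.28,  30.87]), [np.float64(0.8255773510305034), np.float64(0.8255773510306105)])
150 [185 247]
160 [186 313]
170 [188 313]
180 [189 313]
190 [190 313]
200 [191 313]
200 [203 134 135 210]
240 [203 134 135 210]
300 [159 201 202 210]
[[508.   198.77  22.  ]
 [542.25 342.4   22.  ]
 [428.57 221.83  22.  ]
 [460.62 361.36  22.  ]]
-103.41132790786209
-102.93807078830602
```

```bash
python3 -c "
from h import *
go([501,347,14],down(76.8))"
```

```text
rv [-0.    -0.001 -0.004] d [  2.3   1.9 176. ] |rv| 0.0 |d| 176.0
```

Call:
nudge_tcp:
  ticks:
    - {"turn_vec": [0, 0, -0.004], "trans": [3, 2.5, 40], "aperture": 0.45}
    - {"turn_vec": [0, 0, -0.004], "trans": [3, 2.5, 85], "aperture": 0.45}
    - {"turn_vec": [0, 0, -0.004], "trans": [3, 2.5, 130], "aperture": 0.45}
    - {"turn_vec": [0, 0, -0.004], "trans": [3, 2.5, 165], "aperture": 0.45}
    - {"turn_vec": [0, 0, -0.004], "trans": [3, 2.5, 175], "aperture": 0.45}
    - {"turn_vec": [0, 0, -0.004], "trans": [3, 2.5, 175], "aperture": 0.0}
    - {"turn_vec": [0, 0, -0.004], "trans": [3, 2.5, 175], "aperture": 0.0}
    - {"turn_vec": [0, 0, -0.004], "trans": [3, 2.5, 175], "aperture": 0.0}
    - {"turn_vec": [0, 0, -0.004], "trans": [3, 2.5, 175], "aperture": 0.0}
    - {"turn_vec": [0, 0, -0.004], "trans": [3, 2.5, 175], "aperture": 0.0}

```text
time_s: 2.15
tool_pos: [502.4, 348.2, 17.4]
eef_rot: [[-0.974, 0.228, 0.003], [0.228, 0.974, 0.001], [-0.002, 0.002, -1.0]]
ft_force: [-1.7, -1.1, 3.8]
width: 0.117
finger_force: 30.0
```

```bash
python3 -c "
from h import *
go([527,60,108],down(90))"
```

```text
rv [ 0.002  0.002 -0.23 ] d [ -89.8 -274.9  -90.9] |rv| 0.23 |d| 303.0
```

Call:
nudge_tcp:
  ticks:
    - {"turn_vec": [0.02, 0, 0], "trans": [0, 0, -8], "aperture": 0}
    - {"turn_vec": [0.05, 0, 0], "trans": [0, 0, -22], "aperture": 0}
    - {"turn_vec": [0.08, 0, 0], "trans": [0, 0, -42], "aperture": 0}
    - {"turn_vec": [0.08, 0, -0.01], "trans": [-2, -5, -60], "aperture": 0}
    - {"turn_vec": [0.08, 0, -0.03], "trans": [-5, -16, -75], "aperture": 0}
    - {"turn_vec": [0.08, 0, -0.05], "trans": [-11, -34, -85], "aperture": 0}
    - {"turn_vec": [0.08, 0, -0.08], "trans": [-19, -58, -91], "aperture": 0}
    - {"turn_vec": [0.08, 0, -0.11], "trans": [-28, -86, -91], "aperture": 0}
    - {"turn_vec": [0.08, 0, -0.14], "trans": [-37, -114, -91], "aperture": 0}
    - {"turn_vec": [0.08, 0, -0.17], "trans": [-47, -142, -91], "aperture": 0}
    - {"turn_vec": [0.08, 0, -0.19], "trans": [-56, -170, -91], "aperture": 0}
    - {"turn_vec": [0.08, 0, -0.21], "trans": [-65, -198, -91], "aperture": 0}

```text
time_s: 3.35
tool_pos: [519.2, 138.5, 106.9]
eef_rot: [[-1.0, 0.018, -0.009], [0.019, 0.997, -0.078], [0.008, -0.078, -0.997]]
ft_force: [0.5, 0.3, -2.5]
width: 0.113
finger_force: 30.0
```

```bash
python3 - <<'E'
from h import *
go([527,60,108],down(90))
E
```

```text
rv [-0.079 -0.009 -0.019] d [ -9.2 -78.2   5. ] |rv| 0.08 |d| 79.0
```

Call:
nudge_tcp:
  ticks:
    - {"turn_vec": [0, -0.009, -0.019], "trans": [-3, -24, 0], "aperture": 0}
    - {"turn_vec": [-0.01, -0.009, -0.019], "trans": [-5, -45, 0], "aperture": 0}
    - {"turn_vec": [-0.02, -0.009, -0.019], "trans": [-7, -61, 2], "aperture": 0}
    - {"turn_vec": [-0.04, -0.009, -0.019], "trans": [-8, -71, 3], "aperture": 0}
    - {"turn_vec": [-0.06, -0.009, -0.019], "trans": [-9, -76, 4], "aperture": 0}
    - {"turn_vec": [-0.079, -0.009, -0.019], "trans": [-9, -78, 5], "aperture": 0}
    - {"turn_vec": [-0.079, -0.009, -0.019], "trans": [-9, -78, 5], "aperture": 0}
    - {"turn_vec": [-0.079, -0.009, -0.019], "trans": [-9, -78, 5], "aperture": 0}
    - {"turn_vec": [-0.079, -0.009, -0.019], "trans": [-9, -78, 5], "aperture": 0}

```text
time_s: 4.25
tool_pos: [526.8, 62.1, 107.7]
eef_rot: [[-1.0, 0.0, -0.0], [0.0, 1.0, -0.0], [0.0, -0.0, -1.0]]
ft_force: [0.4, 0.3, -3.1]
width: 0.109
finger_force: 30.0
```

```bash
python3 - <<'E'
from h import *
s=r.sense();a=r.capture('scene')[:,:,::-1];b=r.capture('top')[:,:,::-1];w=r.capture('wrist')[:,:,::-1]
o=np.zeros((600,800,3),np.uint8);o[:300,:400]=cv2.resize(a[100:300,170:437],(400,300));o[:300,400:]=cv2.resize(b[180:300,240:400],(400,300));o[300:,:480]=cv2.resize(w,(480,300));cv2.imwrite('pics/m3.png',o)
R=s['eef_rot'];print('lip',s['tool_pos']+R@[0,-145,14])
def t(a,l):  # tilt pose with lip kept at l (rel level TCP)
    rv=np.array([-a,0,0]);L=np.array([0,-145,14.]);return L-Ro.from_rotvec(rv).as_matrix()@L
for a in np.arange(.1,.85,.1):print(a.round(2),t(a,0).round(0))
E
```

```text
lip [526.75656221 -82.91801991  93.77298328]
0.1 [  0.  -2. -14.]
0.2 [  0.  -6. -29.]
0.3 [  0. -11. -42.]
0.4 [  0. -17. -55.]
0.5 [  0. -24. -68.]
0.6 [  0. -33. -79.]
0.7 [  0. -43. -90.]
0.8 [   0.  -54. -100.]
```

View pics/m3.png

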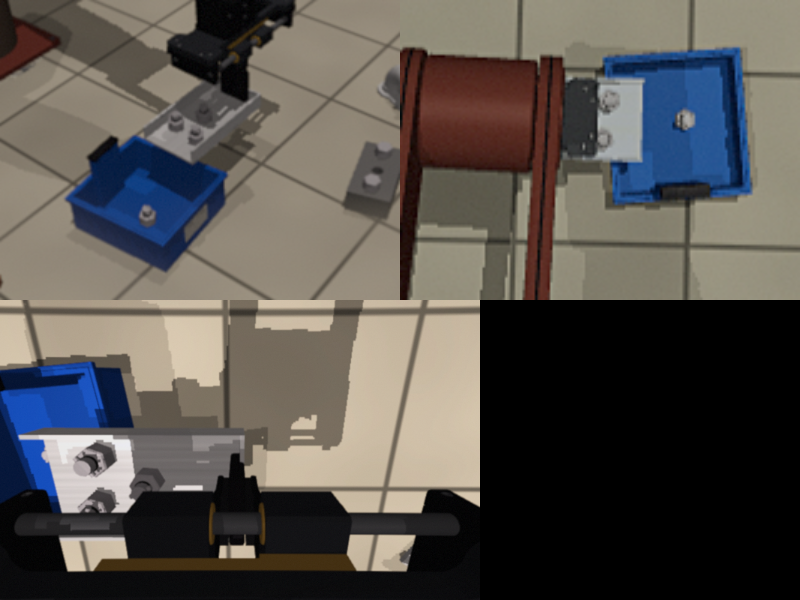

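The lip hangs about 30 mm inside the tote rim and the plugs still stand on the tray. Plug4 is clear, so I'm tilting to pour.

Call:
nudge_tcp:
  ticks:
    - {"turn_vec": [-0.1, 0, 0], "trans": [0, -4, -9], "aperture": 0}
    - {"turn_vec": [-0.2, 0, 0], "trans": [0, -9, -19], "aperture": 0}
    - {"turn_vec": [-0.27, 0, 0], "trans": [0, -14, -23], "aperture": 0}
    - {"turn_vec": [-0.32, 0, 0], "trans": [0, -17, -28], "aperture": 0}
    - {"turn_vec": [-0.38, 0, 0], "trans": [0, -22, -31], "aperture": 0}
    - {"turn_vec": [-0.45, 0, 0], "trans": [0, -27, -36], "aperture": 0}
    - {"turn_vec": [-0.53, 0, 0], "trans": [0, -34, -41], "aperture": 0}
    - {"turn_vec": [-0.61, 0, 0], "trans": [0, -41, -46], "aperture": 0}
    - {"turn_vec": [-0.7, 0, 0], "trans": [0, -51, -55], "aperture": 0}
    - {"turn_vec": [-0.7, 0, 0], "trans": [0, -51, -55], "aperture": 0}
    - {"turn_vec": [-0.7, 0, 0], "trans": [0, -51, -55], "aperture": 0}
    - {"turn_vec": [-0.7, 0, 0], "trans": [0, -51, -55], "aperture": 0}

```text
time_s: 5.6
tool_pos: [526.9, 11.4, 162.7]
eef_rot: [[-1.0, -0.0, -0.0], [-0.0, 0.766, 0.643], [0.0, 0.643, -0.766]]
ft_force: [-0.3, 0.2, -2.0]
width: 0.113
finger_force: 30.0
```

```bash
python3 - <<'E'
from h import *
s=r.sense();a=r.capture('scene')[:,:,::-1];b=r.capture('top')[:,:,::-1];w=r.capture('wrist')[:,:,::-1]
o=np.zeros((600,800,3),np.uint8);o[:300,:400]=cv2.resize(a[100:300,170:437],(400,300));o[:300,400:]=cv2.resize(b[180:300,240:400],(400,300));o[300:,:480]=cv2.resize(w,(480,300));cv2.imwrite('pics/m4.png',o)
print('lip',s['tool_pos']+s['eef_rot']@[0,-145,14])
E
```

```text
lip [526.91811003 -90.6618012   58.74003012]
```

View pics/m4.png

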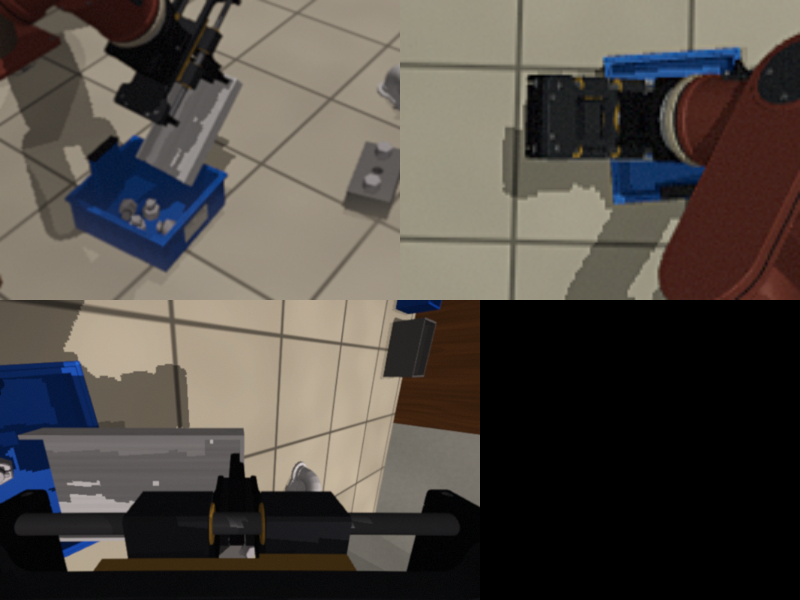

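The tray is empty and four plugs lie in the tote. Now I return the tray to its old spot.

```bash
python3 -c "
from h import *
go([527,40,180],down(90)); go([524,110,150],down(90)); go([502,345,60],down(76.8));"
```

```text
rv [ 0.699 -0.     0.001] d [-0.2 32.6  5.1] |rv| 0.7 |d| 33.0
rv [ 0.699 -0.     0.001] d [ 2.7 66.9 73.1] |rv| 0.7 |d| 99.0
rv [ 0.696 -0.08   0.222] d [ 24.5 189.  293.2] |rv| 0.73 |d| 350.0
```

Call:
nudge_tcp:
  ticks:
    - {"turn_vec": [0.05, 0, 0], "trans": [0, 15, -12], "aperture": 0}
    - {"turn_vec": [0.18, 0, 0], "trans": [0, 26, -18], "aperture": 0}
    - {"turn_vec": [0.33, 0, 0], "trans": [0, 33, -8], "aperture": 0}
    - {"turn_vec": [0.48, 0, 0], "trans": [1, 44, 16], "aperture": 0}
    - {"turn_vec": [0.62, -0.01, 0.03], "trans": [2, 58, 48], "aperture": 0}
    - {"turn_vec": [0.69, -0.03, 0.08], "trans": [5, 76, 88], "aperture": 0}
    - {"turn_vec": [0.696, -0.05, 0.14], "trans": [9, 98, 132], "aperture": 0}
    - {"turn_vec": [0.696, -0.07, 0.19], "trans": [14, 122, 175], "aperture": 0}
    - {"turn_vec": [0.696, -0.08, 0.222], "trans": [18, 148, 216], "aperture": 0}
    - {"turn_vec": [0.696, -0.08, 0.222], "trans": [21, 168, 252], "aperture": 0}
    - {"turn_vec": [0.696, -0.08, 0.222], "trans": [24, 182, 280], "aperture": 0}
    - {"turn_vec": [0.696, -0.08, 0.222], "trans": [24.5, 189, 293], "aperture": 0}

```text
time_s: 6.95
tool_pos: [500.4, 347.0, 59.0]
eef_rot: [[-0.974, 0.226, -0.003], [0.226, 0.974, 0.001], [0.003, -0.0, -1.0]]
ft_force: [0.1, -0.8, -2.2]
width: 0.112
finger_force: 30.0
```

Call:
nudge_tcp:
  ticks:
    - {"aperture": 0}

```text
time_s: 7.05
tool_pos: [501.1, 345.7, 59.4]
eef_rot: [[-0.974, 0.227, -0.002], [0.227, 0.974, 0.0], [0.002, -0.0, -1.0]]
ft_force: [-0.1, -0.2, -2.0]
width: 0.111
finger_force: 30.0
```

```bash
python3 -c "
from h import *
go([502,347,18],down(76.8))"
```

```text
rv [-0.    -0.002  0.002] d [-0.6  1.4 41.4] |rv| 0.0 |d| 41.0
```

Call:
nudge_tcp:
  ticks:
    - {"trans": [0, 0, 20], "aperture": 0}
    - {"trans": [0, 0, 33], "aperture": 0}
    - {"trans": [0, 0, 38], "aperture": 0}
    - {"trans": [0, 0, 40.5], "aperture": 0}
    - {"trans": [0, 0, 41.5], "aperture": 0}
    - {"trans": [0, 0, 41.5], "aperture": 0}

```text
time_s: 7.65
tool_pos: [503.1, 344.0, 19.3]
eef_rot: [[-0.973, 0.23, -0.0], [0.23, 0.973, 0.001], [0.0, 0.001, -1.0]]
ft_force: [-0.6, 0.9, -1.5]
width: 0.115
finger_force: 30.0
```

Call:
nudge_tcp:
  ticks:
    - {"trans": [0, 0, 1.5], "aperture": 0}
    - {"trans": [0, 0, 3], "aperture": 0}
    - {"trans": [0, 0, 3], "aperture": 0}

```text
time_s: 7.95
tool_pos: [503.3, 344.4, 17.4]
eef_rot: [[-0.973, 0.23, 0.0], [0.23, 0.973, 0.001], [-0.0, 0.001, -1.0]]
ft_force: [-2.1, -1.8, 7.7]
width: 0.116
finger_force: 30.0
```

Call:
nudge_tcp:
  ticks:
    - {"trans": [0, 0, -0.5], "aperture": 0.4}
    - {"trans": [0, 0, -0.5], "aperture": 0.4}
    - {"trans": [0, 0, -0.5], "aperture": 0.4}
    - {"trans": [0, 0, -10], "aperture": 0.4}
    - {"trans": [0, 0, -40], "aperture": 0.4}
    - {"trans": [0, 0, -80], "aperture": 0.4}
    - {"trans": [0, 0, -125], "aperture": 0.4}
    - {"trans": [0, 0, -165], "aperture": 0.4}
    - {"trans": [0, 0, -185], "aperture": 0.4}

```text
time_s: 8.85
tool_pos: [504.5, 344.9, 206.5]
eef_rot: [[-0.973, 0.23, 0.005], [0.23, 0.973, 0.004], [-0.004, 0.005, -1.0]]
ft_force: [0.3, 0.7, -0.2]
width: 0.403
finger_force: 0.0
```

```bash
python3 -c "
from h import *
go([453,-133,200],down(6));go([453,-133,200],down(186))
im=r.capture('top')[:,:,::-1];cv2.imwrite('pics/top2.png',im)"
```

```text
rv [7.000e-03 1.000e-03 1.234e+00] d [ -59.6 -477.     4.4] |rv| 1.23 |d| 481.0
rv [-1.000e-03  8.000e-03 -1.907e+00] d [ -59.6 -477.     4.4] |rv| 1.91 |d| 481.0
```

Call:
nudge_tcp:
  ticks:
    - {"turn_vec": [0, 0, 0.1], "trans": [-5, -25, 0], "aperture": 0.45}
    - {"turn_vec": [0, 0, 0.22], "trans": [-10, -65, 0], "aperture": 0.45}
    - {"turn_vec": [0, 0, 0.34], "trans": [-15, -108, 0], "aperture": 0.45}
    - {"turn_vec": [0, 0, 0.46], "trans": [-20, -152, 0], "aperture": 0.45}
    - {"turn_vec": [0, 0, 0.58], "trans": [-25, -196, 0], "aperture": 0.45}
    - {"turn_vec": [0, 0, 0.7], "trans": [-30, -242, 0], "aperture": 0.45}
    - {"turn_vec": [0, 0, 0.83], "trans": [-35, -288, 0], "aperture": 0.45}
    - {"turn_vec": [0, 0, 0.95], "trans": [-41, -334, 0], "aperture": 0.45}
    - {"turn_vec": [0, 0, 1.06], "trans": [-47, -380, 0], "aperture": 0.45}
    - {"turn_vec": [0, 0, 1.16], "trans": [-53, -425, 0], "aperture": 0.45}
    - {"turn_vec": [0, 0, 1.22], "trans": [-58, -460, 2], "aperture": 0.45}
    - {"turn_vec": [0, 0, 1.234], "trans": [-60, -477, 4], "aperture": 0.45}

```text
time_s: 10.1
tool_pos: [450.8, -136.9, 196.6]
eef_rot: [[-0.1, 0.995, -0.001], [0.995, 0.1, -0.0], [-0.0, -0.001, -1.0]]
ft_force: [-0.3, 0.6, -0.6]
width: 0.453
finger_force: 0.0
```

Call:
nudge_tcp:
  ticks:
    - {"aperture": 0.45}
    - {"aperture": 0.45}

```text
time_s: 10.3
tool_pos: [451.2, -133.9, 196.3]
eef_rot: [[-0.104, 0.995, -0.001], [0.995, 0.104, 0.001], [0.001, -0.001, -1.0]]
ft_force: [0.5, -0.0, 0.9]
width: 0.452
finger_force: 0.0
```

```bash
python3 - <<'E'
from h import *
s=r.sense();w=r.capture('wrist')[:,:,::-1];cv2.imwrite('pics/w2.png',w);np.save('w2.npy',np.c_[s['eef_rot'],s['tool_pos']])
b=cv2.imread('pics/top2.png')
o=np.zeros((400,800,3),np.uint8);o[:,:640]=w;o[:120,640:]=b[180:300,120:280];o[200:320,640:]=b[180:300,270:430]
cv2.imwrite('pics/m5.png',o)
E
```

```text
(no output)
```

View pics/m5.png

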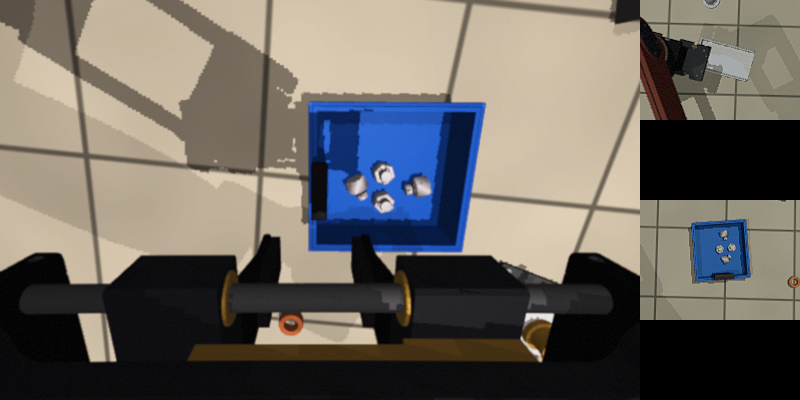

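The tote holds all four plugs and the tray lies flat in its place. The tote's grip spans about cols 312-327, rows 162-219, with rim corners (308,103), (485,103), (463,251) and (308,251).

```bash
python3 - <<'E'
from h import *
np.set_printoptions(precision=1,suppress=True)
im=cv2.imread('pics/w2.png').astype(int);P=np.load('w2.npy');W=cam('wrist',dict(eef_rot=P[:,:3],tool_pos=P[:,3]))
g=(im.max(2)<45);g[:,:311]=0;g[:,340:]=0;g[:150]=0;g[225:]=0
for A,c,rc in blobs(g,20):print(A,c,cv2.boxPoints(rc).tolist())
x=onz(W,[[308,103],[485,103],[463,251],[308,251]],58);print(x)
for i,j in((0,1),(3,2)):d=x[j]-x[i];print(np.degrees(np.arctan2(d[1],d[0])),np.linalg.norm(d))
d=x[0]-x[3];print(np.degrees(np.arctan2(d[1],d[0]))-90,np.linalg.norm(d),x.mean(0))
for a in([319.5,190],[319.5,192]): print(onz(W,[a],94),tri(W,a,cam('top'),[354,257.4]))
E
```

```text
826 [318.7 189.9] [[311.9999694824219, 218.99998474121094], [311.9999694824219, 161.99998474121094], [326.9999694824219, 161.99998474121094], [326.9999694824219, 218.99998474121094]]
[[ 436.3  -58.    58. ]
 [ 592.8  -41.8   58. ]
 [ 608.8 -186.6   58. ]
 [ 450.7 -203.8   58. ]]
5.921929890900736 157.37440960613011
6.177685953389541 159.0628219432187
5.645334744761271 146.44946127833506 [ 522.1 -122.5   58. ]
[[ 453.8 -127.    94. ]] (array([ 452.4, -132.5,   79.1]), [np.float64(2.3937258163340758), np.float64(2.393725816334223)])
[[ 454.  -128.7   94. ]] (array([ 452.5, -131.8,   87. ]), [np.float64(2.0501490466435452), np.float64(2.050149046643599)])
```

```bash
python3 -c "
from h import *
go([453.5,-130,64],down(6))"
```

```text
rv [-0.001 -0.001  0.001] d [  3.    2.6 132.4] |rv| 0.0 |d| 132.0
```

Call:
nudge_tcp:
  ticks:
    - {"trans": [3, 2.5, 35], "aperture": 0.45}
    - {"trans": [3, 2.5, 75], "aperture": 0.45}
    - {"trans": [3, 2.5, 110], "aperture": 0.45}
    - {"trans": [3, 2.5, 127], "aperture": 0.45}
    - {"trans": [3, 2.5, 132], "aperture": 0.45}
    - {"trans": [3, 2.5, 132], "aperture": 0.45}
    - {"trans": [3, 2.5, 132], "aperture": 0}
    - {"trans": [3, 2.5, 132], "aperture": 0}
    - {"trans": [3, 2.5, 132], "aperture": 0}
    - {"trans": [3, 2.5, 132], "aperture": 0}
    - {"trans": [3, 2.5, 132], "aperture": 0}

```text
time_s: 11.45
tool_pos: [453.9, -131.1, 65.1]
eef_rot: [[-0.104, 0.995, -0.0], [0.995, 0.104, 0.0], [0.0, -0.0, -1.0]]
ft_force: [-0.6, -0.1, 3.0]
width: 0.136
finger_force: 30.0
```

Call:
nudge_tcp:
  ticks:
    - {"trans": [0, 0, -8], "aperture": 0}
    - {"trans": [0, 0, -25], "aperture": 0}
    - {"trans": [0, 0, -55], "aperture": 0}
    - {"trans": [0, 0, -90], "aperture": 0}
    - {"trans": [0, 0, -120], "aperture": 0}
    - {"trans": [0, 0, -140], "aperture": 0}
    - {"trans": [0, 0, -150], "aperture": 0}
    - {"trans": [0, 0, -150], "aperture": 0}

```text
time_s: 12.25
tool_pos: [454.1, -131.0, 215.6]
eef_rot: [[-0.105, 0.995, 0.001], [0.995, 0.105, -0.0], [-0.0, 0.001, -1.0]]
ft_force: [0.5, -0.2, -3.0]
width: 0.134
finger_force: 30.0
```

```bash
cat >> h.py <<'E'
def hold(tilt,psi=8,hd=60,dz=22,dirr=-37):
    S=np.array([710,-273.5,90.]);u=np.array([np.cos(np.radians(dirr)),np.sin(np.radians(dirr)),0])
    R=Ro.from_rotvec(np.radians(tilt)*np.cross([0,0,1],u)).as_matrix()@down(psi)
    c=S-hd*u+[0,0,dz];p=c-R@np.array([-66,140,61.]);print(tilt,p.round(),'tool z',R[:,2].round(2));go(p,R)
E
python3 -c "
from h import *
hold(0,dz=120,hd=70);hold(20,dz=80,hd=70);hold(40)"
```

```text
0 [ 506. -185.  271.] tool z [ 0.  0. -1.]
rv [ 0.001  0.    -0.035] d [-59.6  46.2 -55.4] |rv| 0.03 |d| 94.0
20 [ 530. -203.  277.] tool z [-0.27  0.21 -0.94]
rv [ 0.252  0.243 -0.034] d [-79.9  67.9 -61.5] |rv| 0.35 |d| 122.0
40 [ 573. -236.  252.] tool z [-0.51  0.39 -0.77]
rv [ 0.503  0.485 -0.033] d [-116.4  107.1  -36.7] |rv| 0.7 |d| 162.0
```

Call:
nudge_tcp:
  ticks:
    - {"turn_vec": [0.01, 0.01, -0.005], "trans": [-10, 8, -8], "aperture": 0}
    - {"turn_vec": [0.03, 0.03, -0.01], "trans": [-25, 20, -22], "aperture": 0}
    - {"turn_vec": [0.06, 0.06, -0.02], "trans": [-42, 34, -38], "aperture": 0}
    - {"turn_vec": [0.1, 0.1, -0.03], "trans": [-56, 46, -50], "aperture": 0}
    - {"turn_vec": [0.15, 0.15, -0.034], "trans": [-66, 55, -58], "aperture": 0}
    - {"turn_vec": [0.2, 0.195, -0.034], "trans": [-74, 62, -61], "aperture": 0}
    - {"turn_vec": [0.25, 0.243, -0.034], "trans": [-80, 68, -61.5], "aperture": 0}
    - {"turn_vec": [0.31, 0.3, -0.034], "trans": [-89, 78, -57], "aperture": 0}
    - {"turn_vec": [0.37, 0.36, -0.034], "trans": [-98, 88, -51], "aperture": 0}
    - {"turn_vec": [0.43, 0.42, -0.034], "trans": [-107, 97, -44], "aperture": 0}
    - {"turn_vec": [0.48, 0.46, -0.034], "trans": [-114, 104, -39], "aperture": 0}
    - {"turn_vec": [0.503, 0.485, -0.033], "trans": [-116.4, 107, -37], "aperture": 0}

```text
time_s: 13.45
tool_pos: [572.1, -235.8, 245.7]
eef_rot: [[-0.002, 0.854, -0.52], [0.889, 0.24, 0.391], [0.458, -0.461, -0.76]]
ft_force: [0.4, -0.2, -4.0]
width: 0.135
finger_force: 30.0
```

Call:
nudge_tcp:
  ticks:
    - {"aperture": 0}
    - {"aperture": 0}
    - {"aperture": 0}
    - {"aperture": 0}
    - {"aperture": 0}
    - {"aperture": 0}

```text
time_s: 14.05
tool_pos: [572.4, -235.3, 252.2]
eef_rot: [[-0.007, 0.858, -0.514], [0.891, 0.239, 0.386], [0.454, -0.455, -0.766]]
ft_force: [-0.5, 0.6, -3.7]
width: 0.136
finger_force: 30.0
```

```bash
python3 - <<'E'
from h import *
hold(40)
a=r.capture('scene')[:,:,::-1];b=r.capture('top')[:,:,::-1];w=r.capture('wrist')[:,:,::-1]
o=np.zeros((600,800,3),np.uint8);o[:300,:400]=cv2.resize(a[150:390,150:470],(400,300));o[:300,400:]=cv2.resize(b[120:270,300:500],(400,300));o[300:,:480]=cv2.resize(w,(480,300));cv2.imwrite('pics/m6.png',o)
cv2.imwrite('pics/s6.png',a);cv2.imwrite('pics/t6.png',b)
E
```

```text
40 [ 573. -236.  252.] tool z [-0.51  0.39 -0.77]
rv [-0.  0. -0.] d [-0.2  0.2 -0.5] |rv| 0.0 |d| 1.0
```

View pics/m6.png

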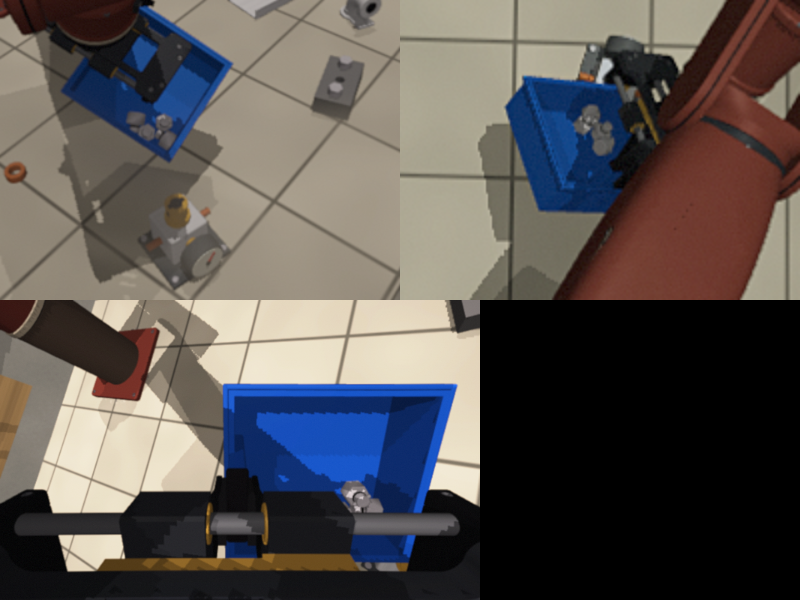

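All four plugs are bunched near the low end, and tote and port stand clear of each other. I'll check the corner by projecting tote_fr into both views.

```bash
python3 - <<'E'
from h import *
s=r.sense();R=s['eef_rot'];p=s['tool_pos']
def proj(n,X):
    K,d,Rc,pc=cam(n);x=(np.array(X)-pc)@Rc;x=x*[1,-1,-1];return cv2.projectPoints(x.reshape(-1,1,3),np.zeros(3),np.zeros(3),K,d)[0].reshape(-1,2)
tl=lambda q:p+R@np.array([q[1],q[0]+69,65-q[2]])
names=[(71,-66,4),(71,66,4),(-71,66,4),(-71,-66,4),(79,-74,58),(79,74,58),(71,-26,4),(31,-66,4),(31,-26,4)]
X=[tl(q) for q in names]
print('fr',X[0],'dist',np.linalg.norm(X[0]-[710,-273.5,90]))
A=[]
for n,f in(('scene','s6'),('top','t6')):
    P=proj(n,X);print(n,P.round(0).tolist())
    im=cv2.imread(f'pics/{f}.png')
    x0,y0=(210,190) if n=='scene' else (345,130)
    c=cv2.resize(im[y0:y0+110,x0:x0+100],(500,550),interpolation=cv2.INTER_CUBIC)
    for i,q in enumerate(P):
        cv2.circle(c,tuple(int(v) for v in (q-[x0,y0])*5),4,(0,0,255) if i<1 else (0,255,255) if i<6 else (0,255,0),1)
    A.append(c)
cv2.imwrite('pics/m7.png',cv2.resize(np.hstack(A),(800,440)))
E
```

```text
fr [ 661.40702326 -237.12904668  111.16869033] dist 64.28247882845919
scene [[282.0, 274.0], [324.0, 207.0], [254.0, 160.0], [208.0, 226.0], [286.0, 280.0], [337.0, 200.0], [295.0, 253.0], [261.0, 260.0], [274.0, 240.0]]
top [[397.0, 177.0], [354.0, 174.0], [370.0, 223.0], [415.0, 224.0], [410.0, 162.0], [361.0, 157.0], [384.0, 176.0], [402.0, 190.0], [389.0, 189.0]]
```

View pics/m7.png

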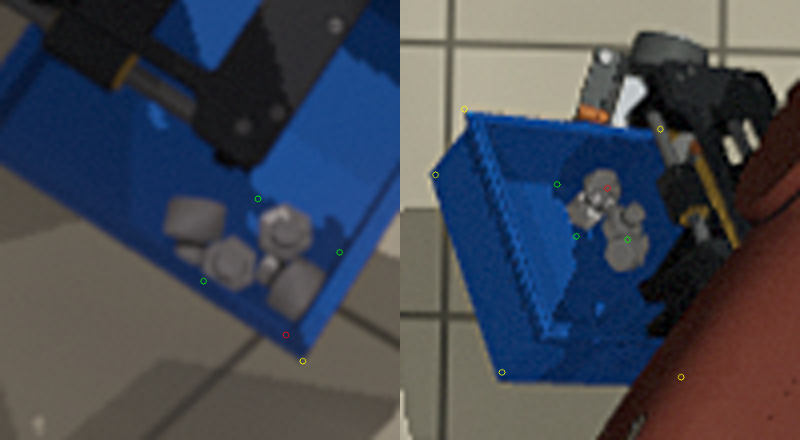

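Projection matches the tote. Three plugs are in the corner, and one lags about 45 mm along the -y wall. I'll tilt it a little more toward +x to bring the last one down.

```bash
python3 -c "
from h import *
hold(47,dirr=-22,dz=35);hold(43,dirr=-33,dz=25)"
```

```text
47 [ 593. -240.  279.] tool z [-0.68  0.27 -0.68]
rv [ 0.205 -0.069  0.07 ] d [  8.2   4.3 -34. ] |rv| 0.23 |d| 35.0
43 [ 580. -239.  261.] tool z [-0.57  0.37 -0.73]
rv [0.069 0.001 0.017] d [  0.7   1.5 -13. ] |rv| 0.07 |d| 13.0
```

Call:
nudge_tcp:
  ticks:
    - {"turn_vec": [0.07, -0.02, 0.02], "trans": [3, 2, -12], "aperture": 0}
    - {"turn_vec": [0.14, -0.05, 0.05], "trans": [6, 3, -24], "aperture": 0}
    - {"turn_vec": [0.205, -0.069, 0.07], "trans": [8, 4, -34], "aperture": 0}
    - {"turn_vec": [0.205, -0.069, 0.07], "trans": [8, -2, -34], "aperture": 0}
    - {"turn_vec": [0.205, -0.069, 0.07], "trans": [8, 6, -34], "aperture": 0}
    - {"turn_vec": [0.205, -0.069, 0.07], "trans": [8, -2, -34], "aperture": 0}
    - {"turn_vec": [0.205, -0.069, 0.07], "trans": [8, 4, -34], "aperture": 0}
    - {"turn_vec": [0.205, -0.069, 0.07], "trans": [8, 4, -34], "aperture": 0}
    - {"turn_vec": [0.15, -0.04, 0.05], "trans": [5, 3, -26], "aperture": 0}
    - {"turn_vec": [0.1, -0.02, 0.03], "trans": [3, 2, -19], "aperture": 0}
    - {"turn_vec": [0.07, 0, 0.017], "trans": [1, 1.5, -13], "aperture": 0}
    - {"turn_vec": [0.07, 0, 0.017], "trans": [1, 1.5, -13], "aperture": 0}

```text
time_s: 15.4
tool_pos: [579.3, -240.2, 261.2]
eef_rot: [[0.01, 0.82, -0.572], [0.895, 0.248, 0.372], [0.447, -0.516, -0.731]]
ft_force: [-0.1, -0.4, -3.3]
width: 0.138
finger_force: 30.0
```

Call:
nudge_tcp:
  ticks:
    - {"aperture": 0}
    - {"aperture": 0}
    - {"aperture": 0}
    - {"aperture": 0}
    - {"aperture": 0}
    - {"aperture": 0}

```text
time_s: 16.0
tool_pos: [580.4, -239.0, 260.9]
eef_rot: [[0.008, 0.819, -0.574], [0.895, 0.251, 0.37], [0.447, -0.516, -0.731]]
ft_force: [0.4, -0.1, -2.8]
width: 0.136
finger_force: 30.0
```

```bash
python3 - <<'E'
from h import *
s=r.sense();R=s['eef_rot'];p=s['tool_pos']
tl=lambda q:p+R@np.array([q[1],q[0]+69,65-q[2]])
fr=tl((71,-66,4));print('fr',fr,np.linalg.norm(fr-[710,-273.5,90]),'tilt',np.degrees(np.arccos(-R[2,2])))
out=[]
for n,x0,y0 in(('scene',210,190),('top',345,130)):
    im=r.capture(n)[:,:,::-1]
    c=cv2.resize(im[y0:y0+110,x0:x0+100],(400,440),interpolation=cv2.INTER_CUBIC)
    K,d,Rc,pc=cam(n)
    X=np.array([tl(q) for q in((71,-66,4),(31,-66,4),(71,-26,4),(31,-26,4))])
    P=cv2.projectPoints(((X-pc)@Rc*[1,-1,-1]).reshape(-1,1,3),np.zeros(3),np.zeros(3),K,d)[0].reshape(-1,2)
    for q in P:cv2.circle(c,tuple(int(v) for v in (q-[x0,y0])*4),4,(0,255,0),1)
    out.append(c)
cv2.imwrite('pics/m8.png',np.hstack(out))
E
```

```text
fr [ 659.54897916 -240.42762667  114.56893803] 65.13616581546117 tilt 43.04890074823989
```

View pics/m8.png

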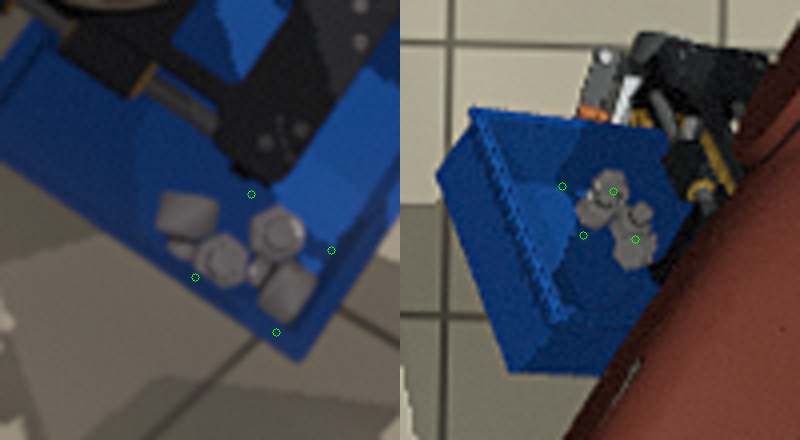

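```bash
python3 - <<'E'
from h import *
np.set_printoptions(precision=0,suppress=True)
s=r.sense();R=s['eef_rot'];p=s['tool_pos']
def tote(C,px,h):
    o,v=ray(C,px);o=R.T@(o-p);v=v@R; h=65-h
    X=o+v*((h-o[2])/v[:,2])[:,None];return np.c_[X[:,1]-69,X[:,0]]
px=np.array([[187,222],[222,260],[277,232],[287,290]])/4+[210,190]
pt=np.array([[208,186],[190,208],[230,245],[238,212]])/4+[345,130]
print(tote(cam('scene'),px,14),tote(cam('top'),pt,14))
E
```

```text
[[ 15. -50.]
 [ 36. -55.]
 [ 47. -33.]
 [ 64. -50.]] [[ 66. -53.]
 [ 45. -30.]
 [ 17. -49.]
 [ 46. -68.]]
```

The plugs sit at tote (64,-52), (46,-32), (38,-56) and (16,-50), so the last is 57 mm from the corner. There is time to reshuffle: roll them against the front wall first, then back into the corner.

```bash
python3 -c "
from h import *
hold(40,dirr=20,dz=70,hd=75)"
```

```text
40 [ 556. -230.  286.] tool z [-0.6  -0.22 -0.77]
rv [ 0.103 -0.593  0.204] d [ 19.1 -30.8  -0.7] |rv| 0.64 |d| 36.0
```

Call:
nudge_tcp:
  ticks:
    - {"turn_vec": [0.02, -0.1, 0.03], "trans": [3, -5, -10], "aperture": 0}
    - {"turn_vec": [0.035, -0.2, 0.07], "trans": [6, -10, -20], "aperture": 0}
    - {"turn_vec": [0.05, -0.3, 0.1], "trans": [10, -15, -20], "aperture": 0}
    - {"turn_vec": [0.07, -0.4, 0.14], "trans": [13, -21, -10], "aperture": 0}
    - {"turn_vec": [0.085, -0.5, 0.17], "trans": [16, -26, -5], "aperture": 0}
    - {"turn_vec": [0.103, -0.593, 0.204], "trans": [19, -31, -1], "aperture": 0}
    - {"turn_vec": [0.103, -0.593, 0.204], "trans": [19, -31, -1], "aperture": 0}
    - {"turn_vec": [0.103, -0.593, 0.204], "trans": [19, -31, -1], "aperture": 0}
    - {"turn_vec": [0.103, -0.593, 0.204], "trans": [19, -31, -1], "aperture": 0}
    - {"turn_vec": [0.103, -0.593, 0.204], "trans": [19, -31, -1], "aperture": 0}
    - {"turn_vec": [0.09, -0.5, 0.17], "trans": [16, -26, -5], "aperture": 0}
    - {"turn_vec": [0.07, -0.4, 0.14], "trans": [13, -21, -10], "aperture": 0}

```text
time_s: 17.3
tool_pos: [569.4, -236.3, 285.1]
eef_rot: [[-0.118, 0.785, -0.608], [0.991, 0.131, -0.023], [0.062, -0.605, -0.794]]
ft_force: [0.4, 0.4, -2.9]
width: 0.138
finger_force: 30.0
```

```bash
python3 -c "
from h import *
hold(43,dirr=-33,dz=25)"
```

```text
43 [ 580. -239.  261.] tool z [-0.57  0.37 -0.73]
rv [-0.071  0.398 -0.137] d [-5.8 22.7 12.4] |rv| 0.43 |d| 26.0
```

Call:
nudge_tcp:
  ticks:
    - {"turn_vec": [-0.02, 0.1, -0.035], "trans": [-2, 6, -5], "aperture": 0}
    - {"turn_vec": [-0.035, 0.2, -0.07], "trans": [-3, 11, -8], "aperture": 0}
    - {"turn_vec": [-0.055, 0.3, -0.1], "trans": [-4, 17, -2], "aperture": 0}
    - {"turn_vec": [-0.071, 0.398, -0.137], "trans": [-6, 22.7, 6], "aperture": 0}
    - {"turn_vec": [-0.071, 0.398, -0.137], "trans": [-6, 22.7, 12], "aperture": 0}
    - {"turn_vec": [-0.071, 0.398, -0.137], "trans": [-6, 22.7, 12], "aperture": 0}
    - {"turn_vec": [-0.071, 0.398, -0.137], "trans": [-6, 22.7, 12], "aperture": 0}
    - {"turn_vec": [-0.071, 0.398, -0.137], "trans": [-6, 22.7, 12], "aperture": 0}
    - {"turn_vec": [-0.071, 0.398, -0.137], "trans": [-6, 22.7, 12], "aperture": 0}
    - {"turn_vec": [-0.071, 0.398, -0.137], "trans": [-6, 22.7, 12], "aperture": 0}
    - {"turn_vec": [-0.071, 0.398, -0.137], "trans": [-6, 22.7, 12], "aperture": 0}
    - {"turn_vec": [-0.071, 0.398, -0.137], "trans": [-6, 22.7, 12], "aperture": 0}

```text
time_s: 18.5
tool_pos: [580.3, -239.6, 261.5]
eef_rot: [[0.009, 0.82, -0.572], [0.896, 0.247, 0.368], [0.443, -0.516, -0.733]]
ft_force: [0.0, 0.2, -2.4]
width: 0.133
finger_force: 30.0
```

```bash
python3 - <<'E'
from h import *
s=r.sense();R=s['eef_rot'];p=s['tool_pos']
tl=lambda q:p+R@np.array([q[1],q[0]+69,65-q[2]])
fr=tl((71,-66,4));print('fr',fr,np.linalg.norm(fr-[710,-273.5,90]),'tilt',np.degrees(np.arccos(-R[2,2])))
out=[]
for n,x0,y0 in(('scene',210,190),('top',345,130)):
    im=r.capture(n)[:,:,::-1]
    c=cv2.resize(im[y0:y0+110,x0:x0+100],(400,440),interpolation=cv2.INTER_CUBIC)
    K,d,Rc,pc=cam(n)
    X=np.array([tl(q) for q in((71,-66,4),(31,-66,14),(71,-26,14),(31,-26,14))])
    P=cv2.projectPoints(((X-pc)@Rc*[1,-1,-1]).reshape(-1,1,3),np.zeros(3),np.zeros(3),K,d)[0].reshape(-1,2)
    for q in P:cv2.circle(c,tuple(int(v) for v in (q-[x0,y0])*4),4,(0,255,0),1)
    out.append(c)
cv2.imwrite('pics/m9.png',np.hstack(out))
E
```

```text
fr [ 659.59240097 -241.70748455  115.32886722] 64.75524375259491 tilt 42.87281778828702
```

View pics/m9.png

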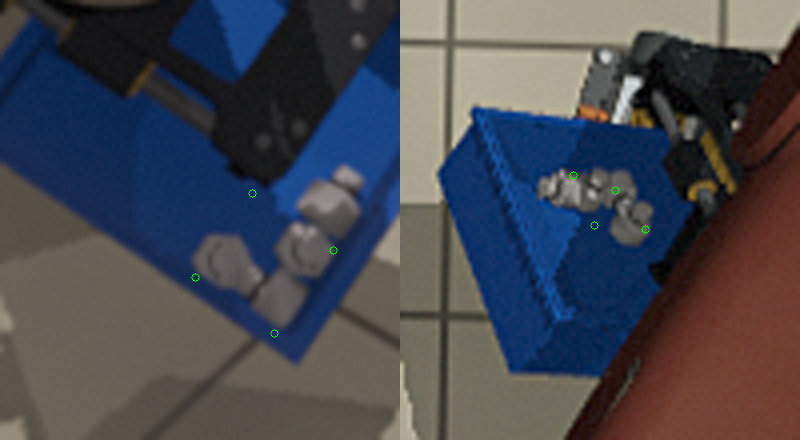

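```bash
cat >> h.py <<'E'
def tote(C,px,h=14):
    s=r.sense();R=s['eef_rot'];p=s['tool_pos']
    o,v=ray(C,px);o=R.T@(o-p);v=v@R;h=65-h
    X=o+v*((h-o[2])/v[:,2])[:,None];return np.c_[X[:,1]-69,X[:,0]]
E
python3 - <<'E'
from h import *
np.set_printoptions(precision=0,suppress=True)
a=tote(cam('scene'),np.array([[220,262],[275,298],[305,248],[325,208]])/4+[210,190]);print(a,np.linalg.norm(a-[71,-66],axis=1))
b=tote(cam('top'),np.array([[150,186],[175,190],[215,190],[232,228]])/4+[345,130]);print(b)
# grey mask inside tote, in tote coordinates
for n in('scene','top'):
    im=r.capture(n).astype(int);m=(im.max(2)-im.min(2)<30)&(im.max(2)>70)
    yx=np.argwhere(m);t=tote(cam(n),yx[:,::-1])
    k=(t[:,0]>-60)&(t[:,0]<75)&(t[:,1]>-75)&(t[:,1]<55);t=t[k]
    print(n,len(t),np.percentile(t,[2,50,98],axis=0))
    H=np.histogram2d(t[:,0],t[:,1],bins=[np.arange(-15,80,8),np.arange(-75,40,8)])[0];print(H.astype(int))
E
```

```text
[[ 36. -55.]
 [ 62. -55.]
 [ 61. -31.]
 [ 59. -14.]] [37. 14. 36. 54.]
[[ 60.  -4.]
 [ 59. -23.]
 [ 63. -55.]
 [ 32. -55.]]
scene 839 [[-49. -75.]
 [ 53. -50.]
 [ 71.   3.]]
[[13  0  0  0  0  0  0  0  0  0  0  0  0  0]
 [12  0  0  0  0  0  0  0  0  0  0  0  0  0]
 [14  0  0  0  0  0  0  0  0  0  0  0  0  0]
 [13  0  0  0  0  0  0  0  0  0  0  0  0  0]
 [12  0  1  1  0  0  0  0  0  0  0  0  0  0]
 [13 14 25 14  0  0  0  0  0  0  0  0  0  0]
 [11 14 26 23  0  0  0  0  0  0  0  0  0  0]
 [13  8 25 11  0  0  0  4  2  0  0  0  0  0]
 [12  5 16  9 17 23 15 25 22 11  0  0  0  0]
 [ 9 14 25 25 25 24 24 25 24 20  0  0  0  0]
 [10 11 22 13 11 20 10 10 13  0  0  0  0  0]]
top 239 [[ 22. -72.]
 [ 55. -43.]
 [ 74.   4.]]
[[0 0 0 0 0 0 0 0 0 0 0 0 0 0]
 [0 0 0 0 0 0 0 0 0 0 0 0 0 0]
 [0 0 0 0 0 0 0 0 0 0 0 0 0 0]
 [0 0 0 0 0 0 0 0 0 0 0 0 0 0]
 [0 0 4 4 3 0 0 0 0 0 0 0 0 0]
 [0 4 7 5 4 0 0 0 0 0 0 0 0 0]
 [1 3 4 8 2 0 0 0 0 0 0 0 0 0]
 [5 6 5 1 0 2 5 3 1 2 0 0 0 0]
 [6 3 4 5 6 6 5 7 7 3 3 0 0 0]
 [1 5 5 5 4 6 7 6 3 6 1 0 0 0]
 [4 7 5 5 4 4 5 5 5 2 0 0 0 0]]
```

```bash
python3 -c "
from h import *
S=np.array([710,-273.5,90.])
d=np.radians(-102);u=np.array([np.cos(d),np.sin(d),0])
R=Ro.from_rotvec(np.radians(37)*np.cross([0,0,1],u)).as_matrix()@down(8)
p=np.array([645,-240,170])-R@np.array([-66,140,61.]);print(p);go(p,R)"
```

```text
[ 488.95260299 -232.81950248  227.22456064]
rv [-0.746  0.105 -0.224] d [ -9.6 -55.4  79.7] |rv| 0.79 |d| 98.0
```

Call:
nudge_tcp:
  ticks:
    - {"turn_vec": [-0.13, 0.02, -0.04], "trans": [-2, -5, 8], "aperture": 0}
    - {"turn_vec": [-0.26, 0.04, -0.08], "trans": [-3, -12, 20], "aperture": 0}
    - {"turn_vec": [-0.39, 0.055, -0.12], "trans": [-5, -22, 34], "aperture": 0}
    - {"turn_vec": [-0.52, 0.07, -0.155], "trans": [-7, -34, 50], "aperture": 0}
    - {"turn_vec": [-0.64, 0.09, -0.19], "trans": [-8, -45, 66], "aperture": 0}
    - {"turn_vec": [-0.746, 0.105, -0.224], "trans": [-10, -55, 80], "aperture": 0}
    - {"turn_vec": [-0.746, 0.105, -0.224], "trans": [-10, -55, 80], "aperture": 0}
    - {"turn_vec": [-0.746, 0.105, -0.224], "trans": [-10, -55, 80], "aperture": 0}
    - {"turn_vec": [-0.746, 0.105, -0.224], "trans": [-10, -55, 80], "aperture": 0}

```text
time_s: 19.6
tool_pos: [490.1, -233.5, 227.8]
eef_rot: [[-0.179, 0.976, 0.125], [0.806, 0.073, 0.587], [0.563, 0.206, -0.8]]
ft_force: [-0.0, 1.0, -2.6]
width: 0.134
finger_force: 30.0
```

```bash
python3 -c "
from h import *
hold(43,dirr=-35,dz=25)"
```

```text
43 [ 580. -240.  260.] tool z [-0.56  0.39 -0.73]
rv [ 0.728 -0.08   0.22 ] d [ -2.8  93.5 -18.4] |rv| 0.76 |d| 95.0
```

Call:
nudge_tcp:
  ticks:
    - {"turn_vec": [0.12, -0.01, 0.04], "trans": [0, 14, -10], "aperture": 0}
    - {"turn_vec": [0.24, -0.03, 0.075], "trans": [0, 28, -20], "aperture": 0}
    - {"turn_vec": [0.36, -0.04, 0.11], "trans": [-1, 43, -28], "aperture": 0}
    - {"turn_vec": [0.48, -0.05, 0.15], "trans": [-1, 58, -30], "aperture": 0}
    - {"turn_vec": [0.61, -0.07, 0.185], "trans": [-2, 75, -28], "aperture": 0}
    - {"turn_vec": [0.728, -0.08, 0.22], "trans": [-3, 93.5, -20], "aperture": 0}
    - {"turn_vec": [0.728, -0.08, 0.22], "trans": [-3, 93.5, -18.5], "aperture": 0}
    - {"turn_vec": [0.728, -0.08, 0.22], "trans": [-3, 93.5, -18.5], "aperture": 0}
    - {"turn_vec": [0.728, -0.08, 0.22], "trans": [-3, 93.5, -18.5], "aperture": 0}
    - {"turn_vec": [0.728, -0.08, 0.22], "trans": [-3, 93.5, -18.5], "aperture": 0}
    - {"turn_vec": [0.728, -0.08, 0.22], "trans": [-3, 93.5, -18.5], "aperture": 0}
    - {"turn_vec": [0.728, -0.08, 0.22], "trans": [-3, 93.5, -18.5], "aperture": 0}

```text
time_s: 20.8
tool_pos: [578.3, -240.4, 261.3]
eef_rot: [[0.012, 0.831, -0.556], [0.885, 0.25, 0.393], [0.465, -0.497, -0.732]]
ft_force: [-0.1, -0.6, -3.8]
width: 0.133
finger_force: 30.0
```

```bash
cat > chk.py <<'E'
from h import *
np.set_printoptions(precision=0,suppress=True)
s=r.sense();R=s['eef_rot'];p=s['tool_pos'];fr=p+R@np.array([-66,140,61.]);print('fr',fr,np.linalg.norm(fr-[710,-273.5,90]),np.degrees(np.arccos(-R[2,2])))
for n in('scene','top'):
    im=r.capture(n).astype(int);m=(im.max(2)-im.min(2)<30)&(im.max(2)>70)
    yx=np.argwhere(m);t=tote(cam(n),yx[:,::-1]);t=t[(t[:,0]>-60)&(t[:,0]<75)&(t[:,1]>-67)&(t[:,1]<55)]
    print(n,np.histogram2d(t[:,0],t[:,1],bins=[np.arange(-23,80,8),np.arange(-67,40,8)])[0].astype(int))
E
python3 chk.py
```

```text
fr [ 660. -240.  116.] 65.87374783727628 42.91390817463885
scene [[16 26 23  0  0  0  0  0  0  0  0  0  0]
 [15 28 21  1  0  0  0  0  0  0  0  0  0]
 [ 2 16  7  0  0  0  0  0  0  0  0  0  0]
 [13 27  7  0  0  0  0  0  0  0  0  0  0]
 [18 26 20  0  0  0  0  0  0  0  0  0  0]
 [11 26 10  0  0  0  0  0  0  0  0  0  0]
 [17 27 20  0  0  0  0  0  0  0  0  0  0]
 [18 27 21  0  0  0  0  0  0  0  0  0  0]
 [ 4 27  5  0  0  0  0  0  0  0  0  0  0]
 [ 6 17 10  0  0  0  0  0  0  0  0  0  0]
 [17 26 21  0  0  0  0  0  0  0  0  0  0]
 [12 21 16  0  0  0  0  0  0  0  0  0  0]]
top [[0 0 0 0 0 0 0 0 0 0 0 0 0]
 [0 0 1 1 0 0 0 0 0 0 0 0 0]
 [0 2 4 1 0 0 0 0 0 0 0 0 0]
 [4 5 6 5 0 0 0 0 0 0 0 0 0]
 [3 7 6 2 0 0 0 0 0 0 0 0 0]
 [3 4 6 4 0 0 0 0 0 0 0 0 0]
 [6 8 5 4 0 0 0 0 0 0 0 0 0]
 [1 5 7 2 0 0 0 0 0 0 0 0 0]
 [4 7 3 0 0 0 0 0 0 0 0 0 0]
 [5 4 6 0 0 0 0 0 0 0 0 0 0]
 [4 6 4 0 0 0 0 0 0 0 0 0 0]
 [5 5 3 0 0 0 0 0 0 0 0 0 0]]
```

All four now line up along the -y wall, which is worse. I'll repeat the roll to the front wall, which gave a tighter set.

Call:
nudge_tcp:
  ticks:
    - {"turn_vec": [0.02, -0.1, 0.03], "trans": [3, -5, -10], "aperture": 0}
    - {"turn_vec": [0.035, -0.2, 0.07], "trans": [6, -10, -20], "aperture": 0}
    - {"turn_vec": [0.05, -0.3, 0.1], "trans": [10, -15, -20], "aperture": 0}
    - {"turn_vec": [0.07, -0.4, 0.14], "trans": [13, -21, -10], "aperture": 0}
    - {"turn_vec": [0.085, -0.5, 0.17], "trans": [16, -26, -5], "aperture": 0}
    - {"turn_vec": [0.103, -0.6, 0.204], "trans": [19, -31, -1], "aperture": 0}
    - {"turn_vec": [0.103, -0.6, 0.204], "trans": [19, -31, -1], "aperture": 0}
    - {"turn_vec": [0.103, -0.6, 0.204], "trans": [19, -31, -1], "aperture": 0}
    - {"turn_vec": [0.09, -0.5, 0.17], "trans": [16, -26, -5], "aperture": 0}
    - {"turn_vec": [0.07, -0.4, 0.14], "trans": [13, -21, -10], "aperture": 0}
    - {"turn_vec": [0.05, -0.3, 0.1], "trans": [10, -15, -15], "aperture": 0}
    - {"turn_vec": [0.035, -0.2, 0.07], "trans": [6, -10, -10], "aperture": 0}

```text
time_s: 22.1
tool_pos: [577.0, -243.3, 275.8]
eef_rot: [[-0.043, 0.814, -0.58], [0.959, 0.197, 0.205], [0.281, -0.547, -0.789]]
ft_force: [-0.2, -0.1, -2.9]
width: 0.139
finger_force: 30.0
```

Call:
nudge_tcp:
  ticks:
    - {"turn_vec": [-0.02, 0.1, -0.035], "trans": [-3, 5, 5], "aperture": 0}
    - {"turn_vec": [-0.035, 0.2, -0.07], "trans": [-6, 10, 9], "aperture": 0}
    - {"turn_vec": [-0.035, 0.2, -0.07], "trans": [-6, 10, 9], "aperture": 0}
    - {"turn_vec": [-0.035, 0.2, -0.07], "trans": [-6, 10, 9], "aperture": 0}
    - {"turn_vec": [-0.035, 0.2, -0.07], "trans": [-6, 10, 9], "aperture": 0}
    - {"turn_vec": [-0.035, 0.2, -0.07], "trans": [-6, 10, 9], "aperture": 0}
    - {"turn_vec": [-0.035, 0.2, -0.07], "trans": [-6, 10, 9], "aperture": 0}
    - {"turn_vec": [-0.035, 0.2, -0.07], "trans": [-6, 10, 9], "aperture": 0}

```text
time_s: 22.9
tool_pos: [579.5, -241.8, 260.7]
eef_rot: [[0.01, 0.829, -0.559], [0.885, 0.253, 0.392], [0.466, -0.498, -0.731]]
ft_force: [0.6, -0.2, -3.6]
width: 0.134
finger_force: 30.0
```

```bash
python3 chk.py
```

```text
fr [ 661. -241.  116.] 64.24731121223098 43.027528598922125
scene [[10 18 15  0  0  0  0  0  0  0  0  0  0]
 [18 25 25  1  0  0  0  0  0  0  0  0  0]
 [ 6 16  8  0  0  0  0  0  0  0  0  0  0]
 [ 8 25 10  0  0  0  0  0  0  0  0  0  0]
 [19 26 21  0  0  0  0  0  0  0  0  0  0]
 [14 25 16  0  0  0  0  0  0  0  0  0  0]
 [15 25 16  0  0  0  0  0  0  0  0  0  0]
 [17 25 22  0  0  0  0  0  0  0  0  0  0]
 [ 9 25 10  0  0  0  0  0  0  0  0  0  0]
 [ 6 15  8  0  0  0  0  0  0  0  0  0  0]
 [17 25 23  0  0  0  0  0  0  0  0  0  0]
 [13 23 18  0  0  0  0  0  0  0  0  0  0]]
top [[0 0 0 0 0 0 0 0 0 0 0 0 0]
 [0 0 3 0 0 0 0 0 0 0 0 0 0]
 [0 2 3 0 0 0 0 0 0 0 0 0 0]
 [2 7 7 4 0 0 0 0 0 0 0 0 0]
 [5 5 5 5 0 0 0 0 0 0 0 0 0]
 [3 5 5 3 0 0 0 0 0 0 0 0 0]
 [5 5 6 5 0 0 0 0 0 0 0 0 0]
 [3 7 6 1 0 0 0 0 0 0 0 0 0]
 [6 3 3 1 0 0 0 0 0 0 0 0 0]
 [4 6 5 1 0 0 0 0 0 0 0 0 0]
 [6 4 4 1 0 0 0 0 0 0 0 0 0]
 [5 6 5 0 0 0 0 0 0 0 0 0 0]]
```

```bash
python3 -c "
from h import *
d=np.radians(48);u=np.array([np.cos(d),np.sin(d),0])
R=Ro.from_rotvec(np.radians(33)*np.cross([0,0,1],u)).as_matrix()@down(8)
p=np.array([645,-245,190])-R@np.array([-66,140,61.]);print(p);go(p,R)"
```

```text
[ 526.40514987 -166.66544333  276.46362678]
rv [-0.113 -0.847  0.214] d [ 73.7 -32.9  47.4] |rv| 0.88 |d| 94.0
```

Call:
nudge_tcp:
  ticks:
    - {"turn_vec": [-0.02, -0.14, 0.035], "trans": [10, -6, -12], "aperture": 0}
    - {"turn_vec": [-0.04, -0.28, 0.07], "trans": [20, -12, -10], "aperture": 0}
    - {"turn_vec": [-0.06, -0.42, 0.105], "trans": [35, -17, 0], "aperture": 0}
    - {"turn_vec": [-0.08, -0.56, 0.14], "trans": [50, -22, 15], "aperture": 0}
    - {"turn_vec": [-0.1, -0.7, 0.18], "trans": [62, -28, 32], "aperture": 0}
    - {"turn_vec": [-0.113, -0.847, 0.214], "trans": [74, -33, 47], "aperture": 0}
    - {"turn_vec": [-0.113, -0.847, 0.214], "trans": [74, -33, 47], "aperture": 0}
    - {"turn_vec": [-0.1, -0.7, 0.18], "trans": [62, -28, 32], "aperture": 0}
    - {"turn_vec": [-0.08, -0.56, 0.14], "trans": [50, -22, 15], "aperture": 0}
    - {"turn_vec": [-0.06, -0.42, 0.105], "trans": [35, -17, 0], "aperture": 0}
    - {"turn_vec": [-0.04, -0.28, 0.07], "trans": [20, -12, -8], "aperture": 0}
    - {"turn_vec": [-0.02, -0.14, 0.035], "trans": [10, -6, -6], "aperture": 0}

```text
time_s: 24.2
tool_pos: [578.7, -240.2, 274.0]
eef_rot: [[-0.035, 0.843, -0.537], [0.938, 0.213, 0.274], [0.346, -0.494, -0.798]]
ft_force: [0.3, 0.4, -3.8]
width: 0.135
finger_force: 30.0
```

```bash
python3 -c "
from h import *
hold(43,dirr=-35,dz=25)"
```

```text
43 [ 580. -240.  260.] tool z [-0.56  0.39 -0.73]
rv [ 0.024  0.134 -0.034] d [-4.5  7.6 10.7] |rv| 0.14 |d| 14.0
```

Call:
nudge_tcp:
  ticks:
    - {"turn_vec": [0.024, 0.134, -0.034], "trans": [-5, 6, 5], "aperture": 0}
    - {"turn_vec": [0.024, 0.134, -0.034], "trans": [-5, 7.5, 9], "aperture": 0}
    - {"turn_vec": [0.024, 0.134, -0.034], "trans": [-5, 7.5, 9], "aperture": 0}
    - {"turn_vec": [0.024, 0.134, -0.034], "trans": [-5, 7.5, 9], "aperture": 0}
    - {"turn_vec": [0.024, 0.134, -0.034], "trans": [-5, 7.5, 9], "aperture": 0}
    - {"turn_vec": [0.024, 0.134, -0.034], "trans": [-5, 7.5, 9], "aperture": 0}
    - {"turn_vec": [0.024, 0.134, -0.034], "trans": [-5, 7.5, 9], "aperture": 0}

```text
time_s: 24.9
tool_pos: [579.8, -237.5, 261.6]
eef_rot: [[0.007, 0.828, -0.561], [0.888, 0.253, 0.384], [0.46, -0.501, -0.733]]
ft_force: [0.7, -0.1, -3.3]
width: 0.137
finger_force: 30.0
```

```bash
python3 chk.py
```

```text
fr [ 661. -237.  116.] 66.38855693275305 42.833834178805475
scene [[ 0  0  0  0  0  0  0  0  0  0  0  0  0]
 [ 0  0  0  0  0  0  0  0  0  0  0  0  0]
 [ 0  0  0  0  0  0  0  0  0  0  0  0  0]
 [ 0  0  0  0  0  0  0  0  0  0  0  0  0]
 [ 0  0  0  0  0  0  0  0  0  0  0  0  0]
 [ 7 18  8  0  0  0  0  0  0  0  0  0  0]
 [ 7 16 11  0  0  0  0  0  0  0  0  0  0]
 [17 25 25  0  0  0  0  0  0  0  0  0  0]
 [12 25 17  0  1  0  0  0  0  0  0  0  0]
 [ 5 16 11 17 23  6 18 22  3  0  0  0  0]
 [15 25 24 21 25 24 24 24 15  0  0  0  0]
 [12 19 12 11 19  6 15 18  4  0  0  0  0]]
top [[0 0 0 0 0 0 0 0 0 0 0 0 0]
 [0 0 0 0 0 0 0 0 0 0 0 0 0]
 [0 0 0 0 0 0 0 0 0 0 0 0 0]
 [0 0 0 0 0 0 0 0 0 0 0 0 0]
 [0 0 0 0 0 0 0 0 0 0 0 0 0]
 [3 6 3 0 0 0 0 0 0 0 0 0 0]
 [6 3 4 1 0 0 0 0 0 0 0 0 0]
 [4 7 6 0 0 0 0 0 0 0 0 0 0]
 [6 4 5 1 2 5 1 4 5 0 0 0 0]
 [4 6 5 5 5 8 5 5 6 4 0 0 0]
 [4 4 4 6 7 5 6 7 6 0 0 0 0]
 [5 6 7 4 4 7 5 5 1 0 0 0 0]]
```

Call:
nudge_tcp:
  ticks:
    - {"aperture": 0}
    - {"aperture": 0}
    - {"aperture": 0}
    - {"aperture": 0}
    - {"aperture": 0}

```text
time_s: 25.5
tool_pos: [579.2, -238.4, 259.1]
eef_rot: [[0.01, 0.827, -0.563], [0.887, 0.252, 0.387], [0.462, -0.503, -0.731]]
ft_force: [-0.6, 0.2, -3.4]
width: 0.14
finger_force: 30.0
```

```bash
python3 -c "
from h import *
print(np.abs(r.sense()['joint_vel']).max());print(r.finish_job())"
```

```text
0.0015007681931279615
the job is handed in; nothing more can be done
None
```

The job is handed in at 25.5 s: the empty tray is back flat on the shelf, and the tote is held still at a 43° tilt, with its low corner (tote_fr) about 65 mm from the socket and all four plugs against each other in an L from that corner, the farthest about 55 mm from it. I viewed 12 pictures where you allowed 10.

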